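# Set the contact grill to medium and hold its lid open for loading

## Robot

A 6-joint arm with a two-finger parallel gripper is mounted at the origin on the work surface. World frame = base frame: x ahead of the robot, y to its left, z up, the work surface at z = 0. Lengths are in m, angles in degrees, forces in N, time in s.
With the tool pointing down it reaches from about 0.3 to 0.75 m from the base axis. Payload 8.5 kg.
Tool frame: the origin (TCP) lies at the very end of the fingers, on their centre line; the grasp point (between the pads) lies 19 mm behind it (env.grip_point_offset is the distance from the TCP to the grasp point, in m); z points along the fingers, y is the direction in which the jaws open and shut (so a half turn about z gives the same grasp; the last joint's range is limited). The gripper opens to 85 mm and grips with 20 to 120 N. Pads are 22 mm wide; open, the fingers measure 114 mm over their backs; the gripper's body (76 mm by 85 mm) begins 54 mm behind the grasp point. The pads swing forward as they close: fully open they stand 13 mm farther back than shut.
Start: joints at [55.101, 21.807, 74.336, -0, 83.858, -12.336], TCP at [0.211, 0.508, 0.231] pointing down, gripper open.
Joint ranges: [-178.18, 178.18], [-50.72, 133.34], [12.68, 142.11], [-81.47, 261.47], [9.98, 163.14], [-165.26, 165.26]. Speed limits (degrees/s): [136.94, 136.94, 180, 180, 180, 180].

## Interface

Orientations are given as a 3x3 rotation matrix whose columns are the frame's x, y, z axes.
In Python, from rig import env gives the robot as it stands.
- The arm moves only by the tool move_arm, never from a script. Its argument "moves" is a list of rows, each a list of 4 numbers: the shift along the tool's x, y, z in mm, then the turn about the tool's z in rad. In form: [[tx, ty, tz, spin], ...]. A call has 1 to 20 rows; each row is the pose to reach, as a shift and turn from the pose commanded when the call began, along the tool's axes at that moment; what a row does not reach only later rows make up. A row lasts 1/10 s, in which the tool goes at most 50 mm and 8.59 degrees, less where a joint would pass 70% of its speed; a pose out of reach is approached as far as the arm can. A call with a gripper value outside its range is refused whole. "grip" is the closure, from 0 (fully open) to 1 (shut), set as the call begins (left out, the last holds). The fingers move at their own pace and stop on an object; "grip_force" is the grip in N (left out, the last holds). Time passes only in rows, so rows that repeat a pose let the fingers close. It gives the time, the measured TCP pose, the force and the opening at its end, in the units of the state.
- env.observe(): the state, without advancing time (a new reading comes with each control period).
- env.get_image(name): name is "scene" or "top" or "wrist"; returns the picture (480x640x3 uint8, red, green, blue); there is no depth.
- env.get_calibration(name): a dict with "fovy" (degrees; the focal length in pixels is half the picture's height over the tangent of half this angle, whatever the lens; pixels are square), "cx", "cy" (the principal point, pixels), "extrinsics" (4x4, takes a point from world to camera coordinates); the wrist camera has in their place "tool_from_camera" (4x4, takes a point from camera to tool coordinates, whose origin is the TCP and whose axes are the flange's). Camera axes: x right, y up, looking along -z (the intrinsics and any distortion apply to the point x, -y, -z); pixel columns grow to the right and rows downward; lengths in m; the calibration is good to about 2 mm. A picture is of the moment at which its call begins: read the wrist's pose just before it. get_calibration takes no time and is no camera call.
- env.close_job(): hands the job in, once; it reports no verdict.
Trained networks look in the newest picture that a camera, given by its name, has taken for a name from the list of things; names that differ only in an ending like _2 or _b are one class to them, and where a whole thing is asked for, a point or a joint stands for the part that bears it (a point fixed in the world has none). Each returns a list of dicts, best first, with "conf" (0 to 1); they miss things now and then, are a little off and sometimes report something else, mostly with a low value. They report only what shows in the picture. A call takes as long as a camera call.
- env.silhouettes(camera, name): "region" (480x640 bool, what is visible of it) and "point" ([row, column] in pixels, amid what is visible of it).
- env.tip_of(camera, name): "point" ([row, column] in pixels: a listed point, or the origin of a listed thing).
The state is a dict: "time_s": time; "q": joint angles; "qvel": joint speeds; "joint_efforts": joint torques, N m; "position": TCP position; "tool_rot": TCP orientation; "ft_force": force on the tool from outside, world axes, zero at the start; "wrist_torque": the same for the moment, N m; "grip_width": finger opening in m.
Only numpy, scipy, OpenCV 4.12 (cv2) and the standard library are available. Lean on these libraries where they do the work, as an engineer would, in place of code of your own. Each camera call takes 0.05 s, during which the arm holds its last target.

## Task

I'm about to lay the rolls on the contact grill with both hands: push its red heat slider up to the medium mark (the middle one of the three white ticks) while the lid is still shut, then lift the lid by its handle bar to 60 degrees open and keep holding it there; the lid falls shut by itself, so finish while still holding the bar, with the lid still. Do not drop the lid or throw it back past 80 degrees, and leave the pepper mill, the canister and the mug standing where they are.

Things in the scene. Friction and masses are not known exactly. Their poses are not given: they have to be found in the camera images.
- grill: Contact grill, fixed. Origin on the worktop under the middle of its plates; x from the front (handle side) to the hinge at the back, y left, z up. In this frame (x, y, z mm): cream housing x -120 to 120, y -135 to 135, top z 56; black console at its right, y -220 to -135, top z 62; shut lid x -102 to 103, y -130 to 130, top z 97; drip tray 24 high before it, x -180 to -118, y -100 to 100.
- grill_hinge (a point): Middle of the lid's hinge axis, fixed, at (120, 0, 74) mm from the grill's origin in the grill's frame; the axis runs along the grill's y.
- lid (a joint): Opening angle of the steel lid, rad: 0 shut (level; starts so), 1.047 is 60 degrees, stop at 1.75. Hinged at the back, it swings up and away from the robot and falls shut by its weight (0.55 to 0.87 kg with the handle; 2 to 5 N upward at the handle holds it). No latch.
- handle_bar (a point): Black U handle on the lid's front edge. Round bar, 18 mm thick, 150 mm long, along the grill's y; this point is its middle, (-160, 0, 80) mm from the grill's origin when shut, 49 mm clear of the lid's front. Arms at its ends, y -75 and 75. The bar can turn between the fingers as the lid swings. At angle a it is 280 cos a - 6 sin a mm before the hinge axis and 280 sin a + 6 cos a mm above it.
- heat (a joint): Heat slider's position along its slot, m: 0 at the front end (low), 0.045 at the medium mark, 0.090 at the back end (high); grows along the grill's +x. Starts between 0 and 0.025. Stays where it is left; friction about 1.5 N.
- heat_cap (a point): Centre of the red slider cap: 16 mm long along the slot, 26 wide, 22 high, a white line across its top. It stands on the flat console top (z 62), its centre at z 74, its top at z 85. At joint value s its centre is at (-90 + 1000 s, -178, 74) mm from the grill's origin, in the grill's frame.
- medium_mark (a point): Point on the slot's centre line level with the medium tick, on the console's top, at (-45, -178, 62) mm from the grill's origin in the grill's frame; the slider is at medium when the cap's centre is above it. White ticks for low, medium and high stand 45 mm apart on the right of the slot.
- mill: Wooden pepper mill, 58 mm in diameter, 183 mm tall, loose, beside the grill; origin under its centre. Leave it alone.
- canister: Dark blue tin with a steel lid, 98 mm in diameter, 139 mm tall, loose; origin under its centre. Leave it alone.
- mug: White mug, 82 mm in diameter, 92 mm tall, handle at its +y side, loose; origin under its centre. Leave it alone.

How it is judged:
By the outcome, as a careful person would: the job done as asked, in the order asked, and still so for the second after the job is handed in, while the arm keeps its last pose, push and grip.
It also fails if it takes over 51 s, if anything falls off the work surface, if the arm or the gripper's body presses on something with over 40 N, if the wrist force passes 120 N, or if a joint passes its speed limit or range.

## Working session

There is one attempt and no reset: what is moved stays moved. The work goes in short steps, Python scripts to look and compute and a tool call to move; the robot and the scene stay as the last step left them, time stands still between calls to the robot, and variables do not carry over. Pictures are saved under pics/ and viewed, and the job is handed in when it is done.

Besides the shell and the picture viewer there is one more tool, called after "Emit:" as name(argument=value, ...) on one line, values as JSON. move_arm: Moves the arm, as the interface text tells. Its arguments: {"type":"object","properties":{"moves":{"type":"array"},"grip":{"type":"number"},"grip_force":{"type":"number"}},"required":["moves"]}

```bash
ls; mkdir -p pics; python3 - <<'E'
from rig import env
import cv2
o=env.observe()
print(o)
for n in("scene","top","wrist"):
    im=env.get_image(n); cv2.imwrite(f"pics/{n}0.png",im[:,:,::-1])
    c=env.get_calibration(n); print(n,c)
print(env.grip_point_offset)
E
```

```text
pics
{'time_s': 0.0, 'q': array([ 5.51013294e+01,  2.18435291e+01,  7.43838128e+01,  1.73053306e-03,
        8.38598056e+01, -1.23363122e+01]), 'qvel': array([ 0.04864104, -0.00600647,  0.06620935, -0.05713589, -0.08805458,
        0.00178918]), 'joint_efforts': array([-2.49844588e-04, -4.48456800e+01, -2.31275350e+01, -1.17545537e-04,
        4.75060995e-03, -4.65498181e-05]), 'position': array([0.21085983, 0.50766298, 0.23069353]), 'tool_rot': array([[-9.23461081e-01,  3.83691061e-01, -8.94839996e-04],
       [ 3.83691941e-01,  9.23460330e-01, -1.23029772e-03],
       [ 3.54294999e-04, -1.47947496e-03, -9.99998843e-01]]), 'ft_force': array([ 0.3420931 ,  0.56155245, -0.1411192 ]), 'wrist_torque': array([-0.03017986,  0.02265017,  0.03256949]), 'grip_width': 0.08539594485830661}
scene {'fovy': 52.48540543832951, 'cx': 310.5752160199251, 'cy': 239.42638556976212, 'extrinsics': array([[ 0.39490832,  0.91870322,  0.0056406 , -0.28888729],
       [-0.71616667,  0.30398988,  0.62824792,  0.35963365],
       [ 0.5754587 , -0.25213994,  0.77799276, -1.42049133],
       [ 0.        ,  0.        ,  0.        ,  1.        ]])}
top {'fovy': 47.16943750391513, 'cx': 319.9705668413888, 'cy': 235.70872492237996, 'extrinsics': array([[-0.02085536, -0.99954482, -0.02179927,  0.06226054],
       [ 0.99401228, -0.02306926,  0.10680537, -0.62136882],
       [-0.10725965, -0.01944127,  0.99404095, -1.32432223],
       [ 0.        ,  0.        ,  0.        ,  1.        ]])}
wrist {'fovy': 63.6447042474355, 'cx': 318.1259143684123, 'cy': 235.76557261547444, 'tool_from_camera': array([[ 2.10564344e-03,  9.55900145e-01,  2.93684320e-01,
         7.42915153e-02],
       [ 9.99997431e-01, -1.76615369e-03, -1.42115679e-03,
         2.50155714e-04],
       [-8.39792332e-04,  2.93686558e-01, -9.55901407e-01,
        -1.42594203e-01],
       [ 0.00000000e+00,  0.00000000e+00,  0.00000000e+00,
         1.00000000e+00]])}
0.0187
```

View pics/scene0.png

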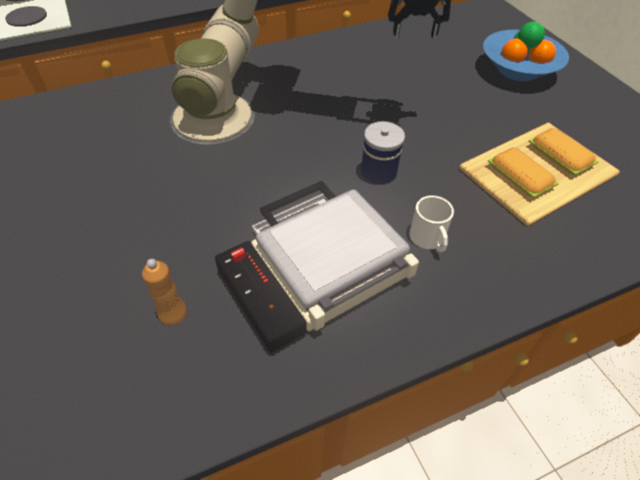

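View pics/top0.png

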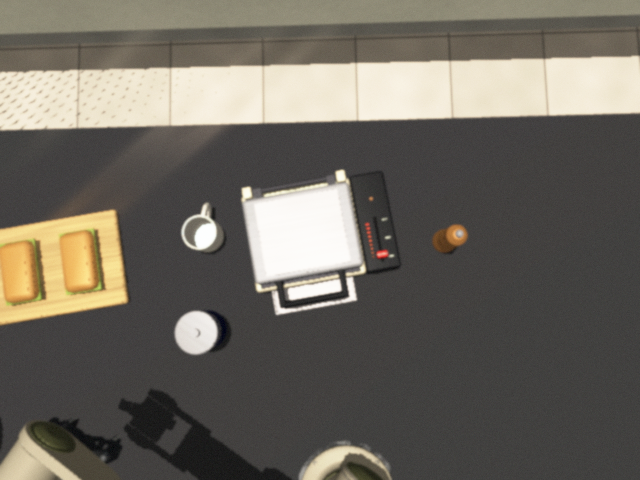

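View pics/wrist0.png

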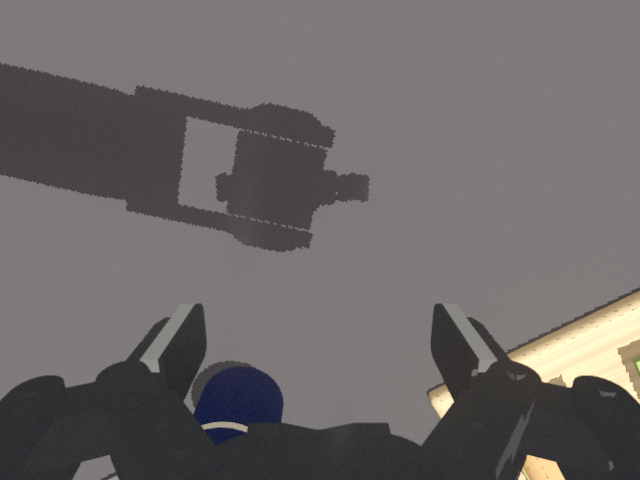

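The three views show the grill mid-table, its handle toward the robot and the slider near low. In the top view the cap is at about (382,254) and the handle at about (315,290). The mug and canister stand to its left and the mill to its right. Next I triangulate.

```bash
cat > h.py <<'E'
import numpy as np
from rig import env
import cv2
from scipy.optimize import least_squares
def cam(n,pose=None):
    c=env.get_calibration(n); f=240/np.tan(np.radians(c['fovy']/2))
    if n=='wrist':
        T=np.eye(4);T[:3,:3]=pose['tool_rot'];T[:3,3]=pose['position']
        E=np.linalg.inv(T@c['tool_from_camera'])
    else: E=c['extrinsics']
    return f,c['cx'],c['cy'],E
def proj(C,p):
    f,cx,cy,E=C; q=E[:3,:3]@np.asarray(p)+E[:3,3]
    return np.array([cy-f*q[1]/-q[2], cx+f*q[0]/-q[2]])  # row,col
def tri(Cs,pts):
    r=least_squares(lambda p:np.concatenate([proj(C,p)-q for C,q in zip(Cs,pts)]),[0.5,0,0.05])
    return r.x,r.fun
E
python3 - <<'E'
from h import *
import json
d={}
S,T=cam('scene'),cam('top')
for n in ['grill','grill_hinge','handle_bar','heat_cap','medium_mark','mill','canister','mug']:
    a=env.tip_of('scene',n);b=env.tip_of('top',n)
    print(n,[(np.round(x['point'],1).tolist(),round(x['conf'],2)) for x in a[:2]],[(np.round(x['point'],1).tolist(),round(x['conf'],2)) for x in b[:2]])
    if a and b:
        p,r=tri([S,T],[a[0]['point'],b[0]['point']]);print('   ',p.round(4),r.round(1)); d[n]=[list(map(float,a[0]['point'])),list(map(float,b[0]['point']))]
json.dump(d,open('d.json','w')); print(env.observe()['time_s'])
E
```

```text
grill [([263.2, 331.3], 0.9)] [([236.7, 304.9], 0.98)]
    [0.6251 0.0914 0.0119] [ 0.1 -1.7 -0.7 -1.8]
grill_hinge [([286.0, 365.4], 0.59)] [([185.7, 291.9], 0.75)]
    [0.7422 0.1134 0.0716] [-0.  0.  0.  0.]
handle_bar [([270.7, 248.0], 0.58)] [([298.6, 314.8], 0.92)]
    [ 0.4477  0.006  -0.1921] [-1.7 22.7  6.4 23.1]
heat_cap [([256.5, 236.1], 0.73), ([285.8, 367.6], 0.56)] [([251.3, 379.6], 0.6)]
    [ 0.5764 -0.0976  0.0761] [-0.1  1.6  0.4  1.8]
medium_mark [([271.4, 245.3], 0.81)] [([239.4, 380.3], 0.88)]
    [ 0.6079 -0.0949  0.0619] [ 0.1 -0.9 -0.2 -1. ]
mill [([314.2, 173.4], 0.58)] [([240.9, 445.0], 0.89)]
    [ 0.6069 -0.2596 -0.0015] [ 0.1 -1.9 -0.3 -2.4]
canister [([173.7, 376.3], 0.57), ([252.3, 235.9], 0.51)] [([330.2, 207.8], 0.75)]
    [ 0.3944  0.3352 -0.0088] [-0.   0.5  0.2  0.4]
mug [([233.5, 428.1], 0.96)] [([235.6, 205.2], 0.85)]
    [0.633  0.3405 0.0063] [ 0.  -0.3 -0.1 -0.3]
0.95
```

The scene view's handle_bar point (270.7, 248) is wrong, since it lies on the console. I'll drop it and fit the grill pose plus the slider position.

```bash
cat >> h.py <<'E'
def gw(v,p): # grill->world, v=(x,y,yaw), p mm
    c,s=np.cos(v[2]),np.sin(v[2]); p=np.asarray(p)/1000
    return np.array([v[0]+c*p[0]-s*p[1],v[1]+s*p[0]+c*p[1],p[2]])
E
python3 - <<'E'
from h import *
import json
d=json.load(open('d.json'));S,T=cam('scene'),cam('top')
G={'grill':(0,0,0),'grill_hinge':(120,0,74),'handle_bar':(-160,0,80),'medium_mark':(-45,-178,62)}
def res(v):
    r=[]
    for n,g in G.items():
        for k,C in enumerate((S,T)):
            if n=='handle_bar' and k==0: continue
            r.append(proj(C,gw(v,g))-d[n][k])
    for k,C in enumerate((S,T)): r.append(proj(C,gw(v,(-90+1000*v[3],-178,74)))-d['heat_cap'][k])
    return np.concatenate(r)
r=least_squares(res,[.62,.09,.15,.01],loss='soft_l1',f_scale=2)
v=r.x;print(v,np.degrees(v[2]));print(res(v).reshape(-1,2).round(1).tolist())
def draw(n,C):
    im=env.get_image(n)[:,:,::-1].copy()
    def L(pts,col):
        q=np.array([proj(C,gw(v,p))[::-1] for p in pts]); cv2.polylines(im,[np.round(q*8).astype(np.int32)],True,col,1,cv2.LINE_AA,3)
    L([(-102,-130,97),(103,-130,97),(103,130,97),(-102,130,97)],(0,255,0))
    L([(-120,-220,62),(120,-220,62),(120,-135,62),(-120,-135,62)],(255,255,0))
    L([(-160,-75,80),(-160,75,80)],(0,0,255)); L([(-180,-100,24),(-118,-100,24),(-118,100,24),(-180,100,24)],(255,0,255))
    s=-90+1000*v[3]; L([(s-8,-191,85),(s+8,-191,85),(s+8,-165,85),(s-8,-165,85)],(0,255,255))
    return im
a=draw('scene',S)[150:360,180:440]; b=draw('top',T)[150:330,220:420]
cv2.imwrite('pics/fs.png',cv2.resize(a,None,fx=2.8,fy=2.8,interpolation=cv2.INTER_CUBIC))
cv2.imwrite('pics/ft.png',cv2.resize(b,None,fx=3.3,fy=3.3,interpolation=cv2.INTER_CUBIC))
np.save('v.npy',v)
E
```

```text
[0.62375308 0.09100315 0.17091981 0.01066838] 9.792983586348738
[[2.9, -2.3], [0.4, -1.4], [-0.4, -0.8], [-0.1, 0.8], [1.2, -0.3], [0.2, 0.7], [-1.0, -2.2], [0.4, 1.5], [0.7, 1.8]]
```

View pics/fs.png

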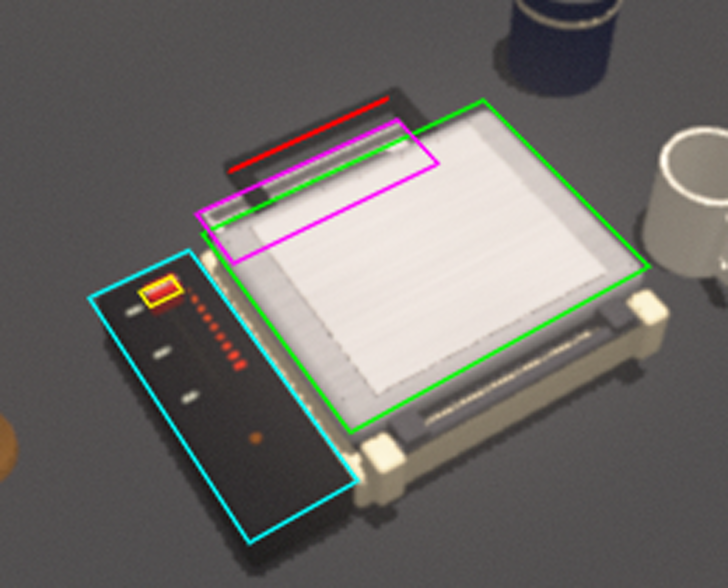

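View pics/ft.png

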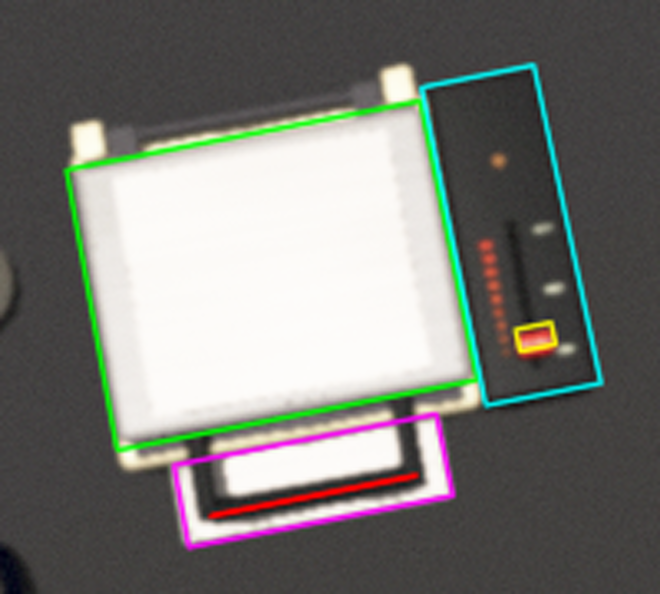

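The overlay fits to within 1–2 px, so the grill is at (0.624, 0.091) with yaw 9.8° and s ≈ 0.01. I'll hover over the slider with the jaws along the grill's x.

```bash
cat >> h.py <<'E'
def plan(target,yaw,o=None):
    """tool shift mm & spin rad from present pose to TCP target, tool y at yaw"""
    o=o or env.observe(); R=o['tool_rot']
    sh=R.T@(np.asarray(target)-o['position'])*1000
    cur=np.arctan2(R[1,1],R[0,1]); sp=-(yaw-cur); sp=(sp+np.pi/2)%np.pi-np.pi/2
    return sh.round(1),round(sp,4)
E
python3 - <<'E'
from h import *
v=np.load('v.npy'); t=gw(v,(-90+1000*v[3],-178,190)); print(t,plan(t,v[2]))
E
```

```text
[ 0.57585324 -0.09789659  0.19      ] (array([-569.3, -419.4,   41.3]), np.float64(1.0061))
```

Emit:
move_arm(moves=[[-20,-15,0,0.05],[-55,-40,0,0.12],[-91,-67,0,0.2],[-127,-94,0,0.28],[-163,-120,0,0.36],[-199,-147,0,0.44],[-235,-173,0,0.52],[-271,-200,0,0.6],[-307,-226,0,0.68],[-343,-253,5,0.76],[-379,-279,10,0.84],[-415,-306,15,0.92],[-451,-332,20,1.0],[-487,-359,25,1.006],[-523,-385,32,1.006],[-550,-405,37,1.006],[-569,-419,41,1.006],[-569,-419,41,1.006],[-569,-419,41,1.006]], grip=0.45)

```text
time_s: 2.95
position: [0.5755, -0.0973, 0.19]
tool_rot: [[-0.17, 0.986, -0.001], [0.986, 0.17, 0.0], [0.001, -0.001, -1.0]]
ft_force: [1.0, 0.7, 0.3]
grip_width: 0.0472
```

```bash
python3 - <<'E'
from h import *
v=np.load('v.npy');o=env.observe();im=env.get_image('wrist')[:,:,::-1].copy()
print(o['time_s'],o['position'],o['grip_width'],o['q'].round(1),o['ft_force'])
C=cam('wrist',o)
for n in('heat_cap','medium_mark'):
    for x in env.tip_of('wrist',n)[:2]: print(n,np.round(x['point'],1),round(x['conf'],2))
for n,p in dict(cap=(-90+1000*v[3],-178,74),med=(-45,-178,62),t1=(-45,-178,62)).items(): print(n,proj(C,gw(v,p)).round(1))
s=-90+1000*v[3]
q=np.array([proj(C,gw(v,p))[::-1] for p in [(s-8,-191,85),(s+8,-191,85),(s+8,-165,85),(s-8,-165,85)]]).round().astype(int); 
cv2.imwrite('pics/w1raw.png',im)
cv2.polylines(im,[q],True,(0,255,255),1)
q=np.array([proj(C,gw(v,p))[::-1] for p in [(-120,-220,62),(120,-220,62),(120,-135,62),(-120,-135,62)]]).round().astype(int); cv2.polylines(im,[q],True,(255,255,0),1)
cv2.imwrite('pics/w1.png',im)
E
```

```text
2.95 [ 0.57550891 -0.09730505  0.19004971] 0.04722205599301448 [-21.2  27.   72.8   0.   80.3 -31. ] [1.00573493 0.65654089 0.33774079]
medium_mark [223.  364.2] 0.72
cap [230.6 317.2]
med [226.1 364.5]
t1 [226.1 364.5]
```

View pics/w1.png

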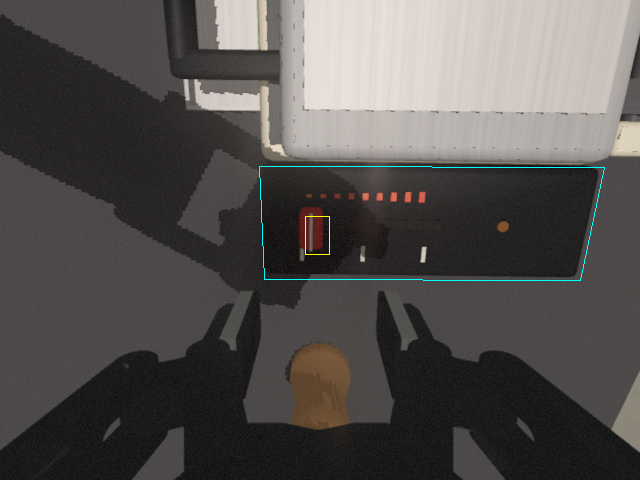

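The wrist view shows the console outline fitting well, with ticks at columns 302, 362 and 423. The cap's white line is at column ~310, about 6 px left of the prediction. I'll compute the grill-frame x of each.

```bash
cat >> h.py <<'E'
def wg(v,p):
    c,s=np.cos(v[2]),np.sin(v[2]); d=np.asarray(p)-[v[0],v[1],0]
    return np.array([c*d[0]+s*d[1],-s*d[0]+c*d[1],d[2]])*1000
def back(C,rc,z):
    f,cx,cy,E=C; d=E[:3,:3].T@np.array([(rc[1]-cx)/f,-(rc[0]-cy)/f,-1]); o=-E[:3,:3].T@E[:3,3]
    return o+d*(z-o[2])/d[2]
E
python3 - <<'E'
from h import *
v=np.load('v.npy');o=env.observe();C=cam('wrist',o)
im=cv2.imread('pics/w1raw.png'); cv2.imwrite('pics/w1z.png',cv2.resize(np.clip(im[180:290,270:450].astype(float)*1.8,0,255).astype(np.uint8),None,fx=4,fy=4,interpolation=cv2.INTER_CUBIC))
for rc,z in [((254,302),.062),((254,362.5),.062),((254,423),.062),((233,310.5),.085),((223,364.2),.062)]: print(rc,wg(v,back(C,rc,z)).round(1))
E
```

```text
(254, 302) [ -90.5 -199.    62. ]
(254, 362.5) [ -45.4 -198.9   62. ]
(254, 423) [  -0.3 -198.8   62. ]
(233, 310.5) [ -83.7 -175.8   85. ]
(223, 364.2) [ -45. -175.   62.]
```

View pics/w1z.png

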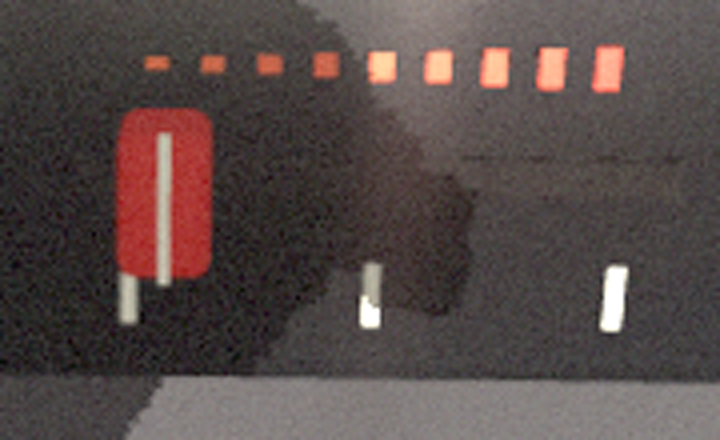

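The ticks measure −90.5, −45.4 and −0.3, which agrees with the pose fit. The cap is at grill x −83.5, so s ≈ 0.0065. Next I descend around the cap.

```bash
python3 - <<'E'
from h import *
v=np.load('v.npy'); t=gw(v,(-83.5,-177,69)); print(t,plan(t,v[2]))
E
```

```text
[ 0.5715755  -0.09762016  0.069     ] (array([ -0.6,  -4. , 121.8]), np.float64(0.0012))
```

Emit:
move_arm(moves=[[0,-4,25,0.001],[0,-4,60,0.001],[-0.5,-4,90,0.001],[-0.5,-4,110,0.001],[-0.5,-4,121,0.001],[-0.5,-4,121,0.001],[-0.5,-4,121,0.001]])

```text
time_s: 3.8
position: [0.5723, -0.0984, 0.0704]
tool_rot: [[-0.17, 0.986, 0.002], [0.986, 0.17, -0.001], [-0.001, 0.001, -1.0]]
ft_force: [0.3, -0.1, 0.2]
grip_width: 0.0472
```

Emit:
move_arm(moves=[[0,0,0,0],[0,0,0,0],[0,0,0,0],[0,0,0,0],[0,0,0,0],[0,0,0,0],[0,0,0,0]], grip=1, grip_force=20)

```text
time_s: 4.5
position: [0.5722, -0.0987, 0.0703]
tool_rot: [[-0.169, 0.986, 0.001], [0.986, 0.169, -0.0], [-0.001, 0.001, -1.0]]
ft_force: [-1.4, -0.1, 7.0]
grip_width: 0.0153
```

```bash
python3 - <<'E'
from h import *
v=np.load('v.npy');o=env.observe();im=env.get_image('wrist')[:,:,::-1];cv2.imwrite('pics/w2.png',im)
print(o['time_s'],wg(v,o['position']),o['grip_width'],o['ft_force']);print(plan(gw(v,(-45.2,-177,70)),v[2]))
E
```

```text
4.5 [ -83.07926742 -178.12572994   70.32819792] 0.015319038657825856 [-1.38321696 -0.06756689  6.99561331]
(array([ 1.2, 37.9,  0.4]), np.float64(-0.0012))
```

View pics/w2.png

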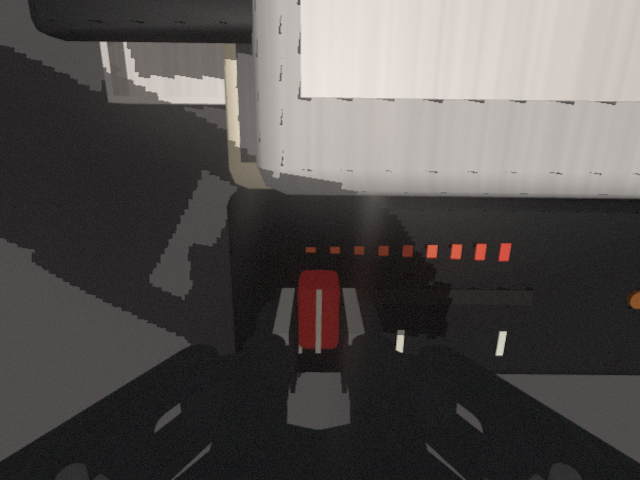

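The cap (line at column 318) is held between the pads, and the medium tick is at column 400. I push it 38 mm along the slot and rise 1 mm to ease the 7 N contact.

Emit:
move_arm(moves=[[0,3,-1,0],[0,8,-1,0],[0,13,-1,0],[0,18,-1,0],[0,23,-1,0],[0,28,-1,0],[0,33,-1,0],[0,36,-1,0],[0,38,-1,0],[0,38,-1,0],[0,38,-1,0],[0,38,-1,0]])

```text
time_s: 5.75
position: [0.6102, -0.0925, 0.0704]
tool_rot: [[-0.169, 0.986, 0.002], [0.986, 0.169, -0.001], [-0.001, 0.001, -1.0]]
ft_force: [1.2, -4.7, -0.5]
grip_width: 0.0153
```

```bash
python3 - <<'E'
from h import *
v=np.load('v.npy');o=env.observe();im=env.get_image('wrist')[:,:,::-1];cv2.imwrite('pics/w3.png',im)
print(o['time_s'],wg(v,o['position']),o['grip_width'],o['ft_force'])
C=cam('wrist',o);print(proj(C,gw(v,(-45,-198,62))),proj(C,gw(v,(-45,-178,85))))
E
```

```text
5.75 [ -44.61972389 -178.55370864   70.42417886] 0.015278524907548474 [ 1.16736116 -4.71257592 -0.51756482]
[338.81025423 315.28891729] [325.56944403 314.94359508]
```

View pics/w3.png

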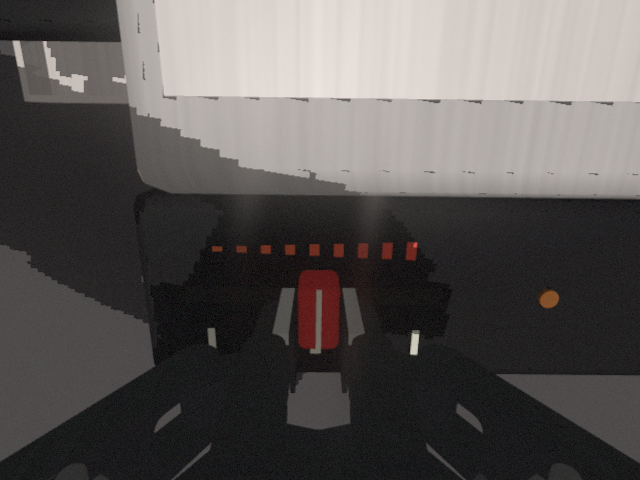

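The low and high ticks at columns 212.5 and 415 put medium at ~314–315. The cap line is at 318.5, about 1.5 mm too far, so I back up by that and look again.

Emit:
move_arm(moves=[[0,-0.7,0,0],[0,-1.5,0,0],[0,-1.5,0,0],[0,-1.5,0,0]])

```text
time_s: 6.2
position: [0.6087, -0.0927, 0.0704]
tool_rot: [[-0.169, 0.986, 0.002], [0.986, 0.169, -0.001], [-0.001, 0.002, -1.0]]
ft_force: [1.8, -5.5, -0.7]
grip_width: 0.0154
```

```bash
python3 - <<'E'
from h import *
v=np.load('v.npy');o=env.observe();im=env.get_image('wrist')[:,:,::-1];cv2.imwrite('pics/w4.png',cv2.resize(im[230:370,190:440],None,fx=3.2,fy=3.2,interpolation=cv2.INTER_CUBIC))
print(o['time_s'],wg(v,o['position']),o['grip_width'],o['ft_force'])
E
```

```text
6.2 [ -46.06330579 -178.50992841   70.40898792] 0.015370424796014458 [ 1.80026592 -5.49022174 -0.66755337]
```

View pics/w4.png

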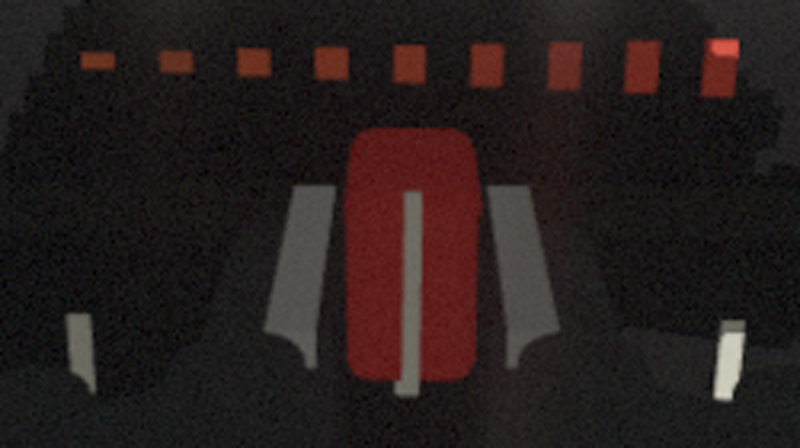

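The cap line and the medium tick now agree to about 0.6 mm. I release, rise and go over the handle.

Emit:
move_arm(moves=[[0,0,0,0],[0,0,0,0],[0,0,0,0],[0,0,0,0],[0,0,0,0],[0,0,-15,0],[0,0,-45,0],[0,0,-80,0],[0,0,-105,0],[0,0,-105,0]], grip=0.45)

```text
time_s: 7.25
position: [0.6091, -0.0927, 0.1792]
tool_rot: [[-0.169, 0.986, 0.007], [0.986, 0.169, -0.002], [-0.003, 0.006, -1.0]]
ft_force: [-0.2, -0.3, 0.9]
grip_width: 0.0468
```

```bash
python3 - <<'E'
from h import *
v=np.load('v.npy');o=env.observe();im=env.get_image('wrist')[:,:,::-1];cv2.imwrite('pics/w5.png',im)
print(o['time_s'],wg(v,o['position']),o['grip_width'],o['ft_force']);C=cam('wrist',o)
g=im[200:300].astype(int); 
print(plan(gw(v,(-160,0,175)),v[2]))
E
```

```text
7.25 [ -45.6612041  -178.54671492  179.2089694 ] 0.04678786339236279 [-0.23874098 -0.29763348  0.89843989]
(array([ 178. , -113.7,    1.2]), np.float64(-0.0008))
```

View pics/w5.png

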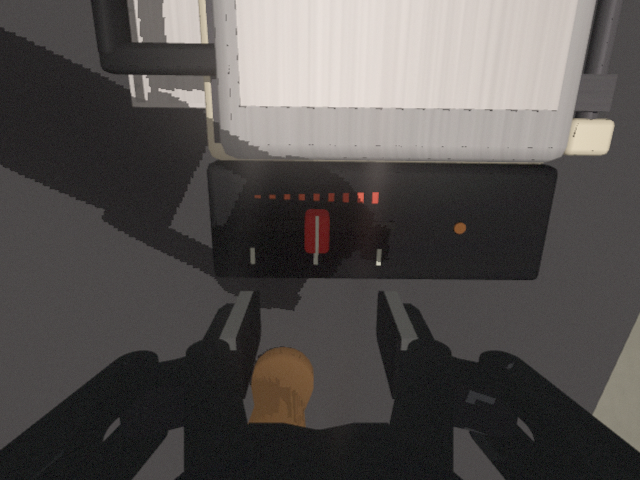

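Slider left on the medium tick: the line is at column 317, the tick at 315.5 and the low/high midpoint at 315.7. Now to the handle.

Emit:
move_arm(moves=[[20,-12,0,0],[55,-35,0,0],[90,-57,0,0],[125,-80,0,0],[155,-100,0,0],[172,-110,1,0],[178,-114,1,0],[178,-114,1,0],[178,-114,1,0]])

```text
time_s: 8.2
position: [0.4663, 0.063, 0.1741]
tool_rot: [[-0.169, 0.986, 0.0], [0.986, 0.169, -0.0], [-0.0, 0.0, -1.0]]
ft_force: [0.4, 0.4, -0.3]
grip_width: 0.0469
```

```bash
python3 - <<'E'
from h import *
v=np.load('v.npy');o=env.observe();im=env.get_image('wrist')[:,:,::-1].copy()
print(o['time_s'],wg(v,o['position']),o['grip_width'],o['q'].round(1));C=cam('wrist',o)
for n in['handle_bar']:
    for x in env.tip_of('wrist',n)[:2]: print(n,np.round(x['point'],1),round(x['conf'],2),wg(v,back(C,x['point'],.08)))
q=np.array([proj(C,gw(v,p))[::-1] for p in [(-169,-75,80),(-151,-75,80),(-151,75,80),(-169,75,80)]]).round().astype(int); cv2.polylines(im,[q],True,(0,255,255),1)
cv2.imwrite('pics/w6.png',im)
E
```

```text
8.2 [-159.88852801   -0.77918922  174.10233301] 0.04691494677122785 [ -6.8  17.1  92.   -0.   70.9 -16.5]
handle_bar [234.9 319.6] 0.95 [-158.00388581    2.03678409   80.        ]
```

View pics/w6.png

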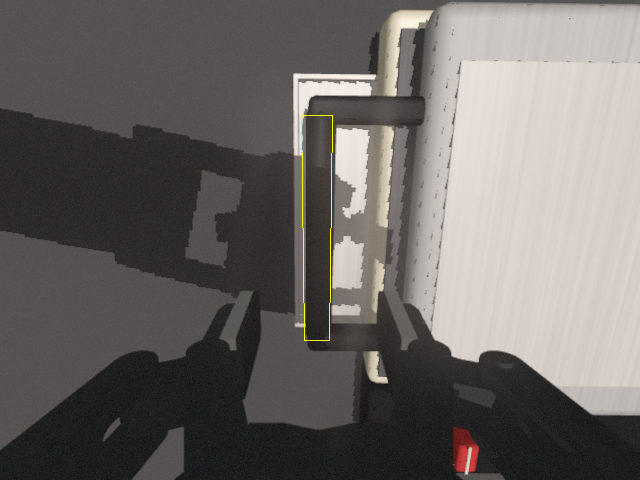

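The bar (columns 305–332, mid ≈ 318) matches the prediction and is centred between the jaws. I narrow the jaws a little and descend.

Emit:
move_arm(moves=[[0,0,15,0],[0,0,40,0],[0,0,65,0],[0,0,85,0],[0,0,100,0],[0,0,109,0],[0,0,113,0],[0,0,113,0],[0,0,113,0]], grip=0.55)

```text
time_s: 9.2
position: [0.4658, 0.0636, 0.0619]
tool_rot: [[-0.169, 0.986, 0.001], [0.986, 0.169, -0.0], [-0.0, 0.001, -1.0]]
ft_force: [-0.2, -0.1, 0.9]
grip_width: 0.0381
```

Emit:
move_arm(moves=[[0,0,0,0],[0,0,0,0],[0,0,0,0],[0,0,0,0],[0,0,0,0],[0,0,0,0],[0,0,0,0]], grip=1, grip_force=40)

```text
time_s: 9.9
position: [0.4669, 0.0639, 0.0621]
tool_rot: [[-0.169, 0.986, 0.004], [0.986, 0.169, 0.0], [-0.001, 0.004, -1.0]]
ft_force: [4.6, 1.6, 0.4]
grip_width: 0.017
```

```bash
python3 - <<'E'
from h import *
v=np.load('v.npy');o=env.observe();im=env.get_image('wrist')[:,:,::-1].copy();cv2.imwrite('pics/w7.png',im)
print(o['time_s'],wg(v,o['position']),o['grip_width'],o['q'].round(1),o['ft_force'])
R=o['tool_rot']; 
for d in range(0,64,4):
    a=np.radians(d); g=np.array([120-(280*np.cos(a)-6*np.sin(a)),0,74+280*np.sin(a)+6*np.cos(a)])
    w=gw(v,g)-gw(v,(-160,0,80)); print(d,(R.T@w*1000).round(1))
E
```

```text
9.9 [-1.59178604e+02 -3.92134828e-02  6.21264162e+01] 0.017007895346549926 [ -6.7  26.1 100.7   0.   52.9 -16.4] [4.58728793 1.56237594 0.35707425]
0 [0. 0. 0.]
4 [ -0.    1.2 -19.5]
8 [ -0.    3.7 -38.9]
12 [ -0.    7.6 -58.1]
16 [ -0.   12.8 -76.9]
20 [ -0.   19.3 -95.3]
24 [  -0.    27.1 -113.3]
28 [  -0.    36.1 -130.6]
32 [  -0.    46.3 -147.3]
36 [  -0.    57.7 -163.2]
40 [   0.    70.1 -178.3]
44 [   0.    83.6 -192.5]
48 [   0.    98.  -205.7]
52 [   0.   113.3 -217.9]
56 [ 1.000e-01  1.294e+02 -2.289e+02]
60 [ 1.000e-01  1.462e+02 -2.389e+02]
```

View pics/w7.png

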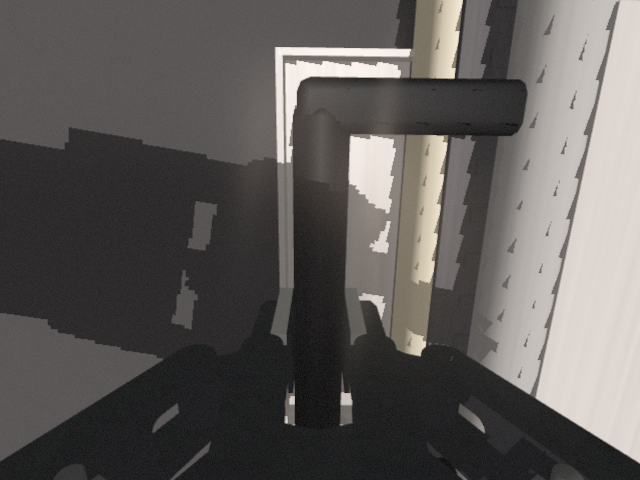

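The bar is gripped (17 mm), with the far finger clear inside the U. I lift along the arc.

Emit:
move_arm(moves=[[0,0.2,-5,0],[0,0.6,-10,0],[0,1.2,-19.5,0],[0,2.3,-29,0],[0,3.7,-39,0],[0,5.5,-48.5,0],[0,7.6,-58,0],[0,10,-67.5,0],[0,12.8,-77,0],[0,16,-86,0],[0,19.3,-95.3,0],[0,23,-104.5,0],[0,27.1,-113.3,0],[0,31.5,-122,0],[0,36.1,-130.6,0],[0,36.1,-130.6,0],[0,36.1,-130.6,0]])

```text
time_s: 11.65
position: [0.4999, 0.0693, 0.1925]
tool_rot: [[-0.169, 0.986, -0.003], [0.986, 0.169, -0.002], [-0.001, -0.003, -1.0]]
ft_force: [-4.4, -5.8, -0.2]
grip_width: 0.0164
```

```bash
cat > ang.py <<'E'
from h import *
v=np.load('v.npy');o=env.observe()
p=wg(v,o['position']+ -o['tool_rot'][:,2]*.0187)
d=np.array([120-p[0],p[2]-74]); print(o['time_s'],p.round(1),'r',np.hypot(*d).round(1),'angle',(np.degrees(np.arctan2(d[1],d[0]))-np.degrees(np.arctan2(6,280))).round(2),o['grip_width'].round(4),o['ft_force'].round(1),np.abs(o['qvel']).max().round(2),o['q'].round(0))
for n in ('scene','wrist'): cv2.imwrite(f"pics/{n}_{o['time_s']:.2f}.png",env.get_image(n)[:,:,::-1])
E
python3 ang.py;ls pics
```

```text
fs.png
ft.png
scene0.png
top0.png
w1.png
w1raw.png
w1z.png
w2.png
w3.png
w4.png
w5.png
w6.png
w7.png
wrist0.pngTraceback (most recent call last):
  File "ang.py", line 4, in <module>
    d=np.array([120-p[0],p[2]-74]); print(o['time_s'],p.round(1),'r',np.hypot(*d).round(1),'angle',(np.degrees(np.arctan2(d[1],d[0]))-np.degrees(np.arctan2(6,280))).round(2),o['grip_width'].round(4),o['ft_force'].round(1),np.abs(o['qvel']).max().round(2),o['q'].round(0))
                                                                                                                                                                              ^^^^^^^^^^^^^^^^^^^^^
AttributeError: 'float' object has no attribute 'round'
```

```bash
sed -i "s/o\['grip_width'\].round(4)/round(o['grip_width'],4)/" ang.py; python3 ang.py;ls pics|grep _
```

```text
11.65 [-125.6   -0.3  211.2] r 281.3 angle 27.95 0.0164 [-4.4 -5.8 -0.2] 0.29 [ -6.  19.  85.  -0.  76. -15.]
scene_11.65.png
wrist_11.65.png
```

View pics/scene_11.65.png

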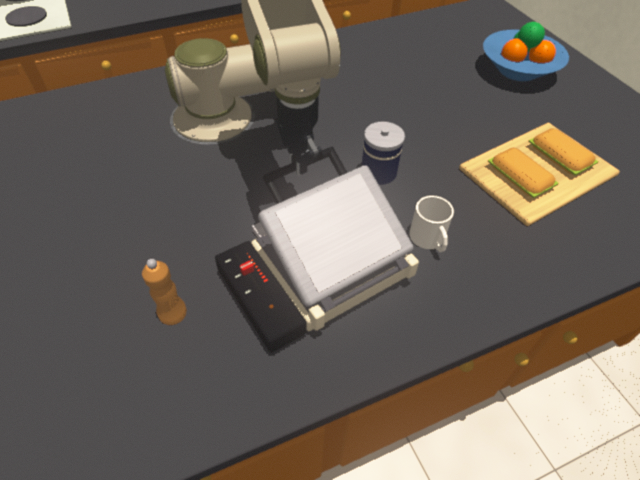

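View pics/wrist_11.65.png

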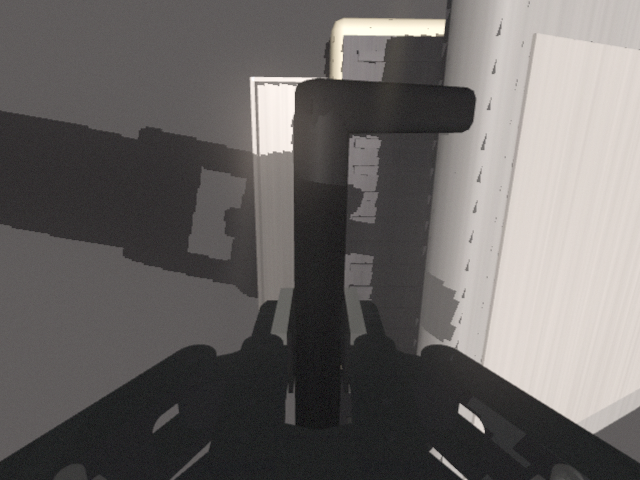

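The scene shows the lid following at ~28°, with the bar in the fingers and everything else in place. I continue to 60°, slowing at the end.

Emit:
move_arm(moves=[[0,2.4,-4.2,0],[0,5,-8.4,0],[0,10.2,-16.7,0],[0,15.8,-24.8,0],[0,21.6,-32.6,0],[0,27.7,-40.3,0],[0,34,-47.7,0],[0,40.6,-55,0],[0,47.5,-61.9,0],[0,54.6,-68.7,0],[0,61.9,-75.1,0],[0,69.5,-81.3,0],[0,77.2,-87.3,0],[0,85.2,-93,0],[0,93.3,-98.3,0],[0,101.6,-103.5,0],[0,105.8,-106,0],[0,110.1,-108.3,0],[0,110.1,-108.3,0],[0,110.1,-108.3,0]])

```text
time_s: 13.75
position: [0.6087, 0.087, 0.3041]
tool_rot: [[-0.167, 0.986, 0.003], [0.986, 0.167, -0.003], [-0.004, 0.002, -1.0]]
ft_force: [-9.0, -10.9, 15.1]
grip_width: 0.0166
```

```bash
python3 ang.py;ls -t pics|head -2
```

```text
13.75 [-15.6  -1.3 322.8] r 283.3 angle 60.18 0.0166 [ -9.  -10.9  15.1] 0.18 [ -3.  27.  55.  -0.  99. -12.]
wrist_13.75.png
scene_13.75.png
```

View pics/scene_13.75.png

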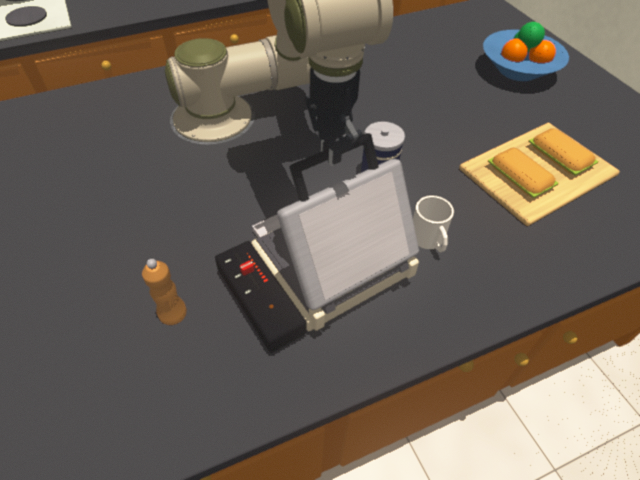

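View pics/wrist_13.75.png

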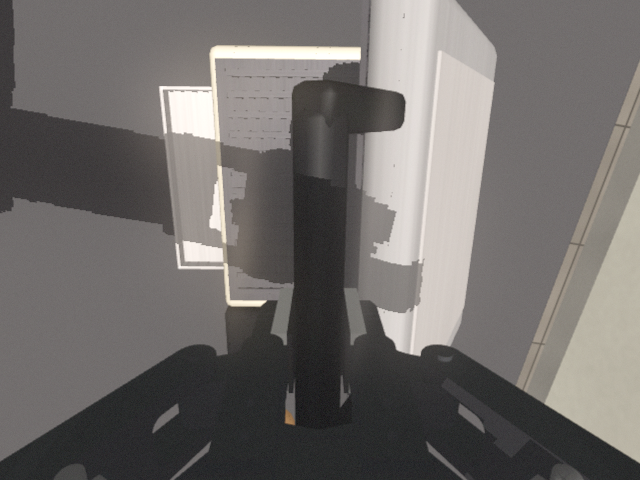

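The lid is at ~60° and the bar is firmly between the pads. The wrist force (~20 N) is mostly radial and sideways, so I ease it by 2 mm each way, then check the angle against the scene image.

Emit:
move_arm(moves=[[-0.7,-0.4,-0.6,0],[-1.4,-0.7,-1.2,0],[-2,-1,-1.7,0],[-2,-1,-1.7,0],[-2,-1,-1.7,0],[-2,-1,-1.7,0]])

```text
time_s: 14.45
position: [0.608, 0.0868, 0.3038]
tool_rot: [[-0.169, 0.986, 0.0], [0.986, 0.169, 0.0], [0.0, 0.0, -1.0]]
ft_force: [-6.3, -1.6, 7.9]
grip_width: 0.0165
```

```bash
python3 ang.py; cat > fit.py <<'E'
from h import *
v=np.load('v.npy');C=cam('scene')
im=env.get_image('scene')[:,:,::-1].copy()
def rot(p,a):
    a=np.radians(a);x,z=120-p[0],p[2]-74
    return (120-(x*np.cos(a)-z*np.sin(a)),p[1],74+x*np.sin(a)+z*np.cos(a))
for a,col in((56,(255,0,0)),(60,(0,255,0)),(64,(0,0,255))):
    for P in ([(-102,-130,97),(103,-130,97),(103,130,97),(-102,130,97)],[(-160,-75,80),(-160,75,80)]):
        q=np.array([proj(C,gw(v,rot(p,a)))[::-1] for p in P]); cv2.polylines(im,[np.round(q*8).astype(np.int32)],True,col,1,cv2.LINE_AA,3)
cv2.imwrite('pics/fit.png',cv2.resize(im[120:320,250:450],None,fx=3,fy=3,interpolation=cv2.INTER_CUBIC))
E
python3 fit.py
```

```text
14.45 [-16.3  -1.5 322.5] r 283.4 angle 60.03 0.0165 [-6.3 -1.6  7.9] 0.13 [ -3.  27.  55.   0.  99. -13.]
```

View pics/fit.png

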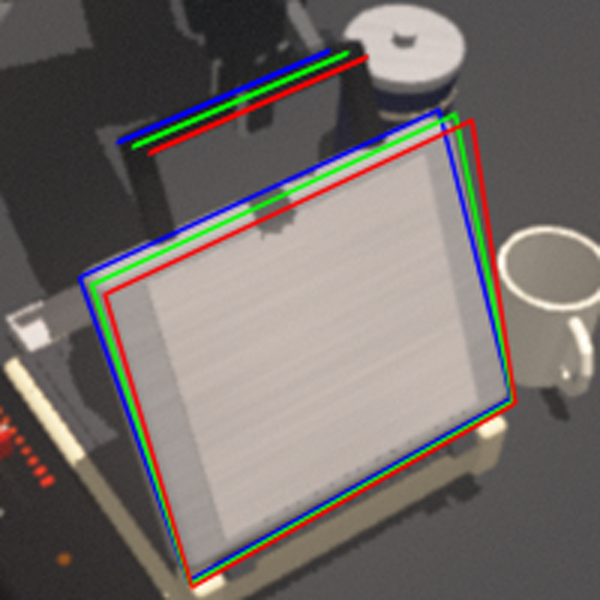

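The zoomed overlay (blue 56°, green 60°, red 64°) puts the lid's edge between blue and green. I'll tighten this with the bar and lid in a larger zoom and from the top view.

```bash
python3 - <<'E'
exec(open('fit.py').read().split("for a,col")[0])
raw=im.copy();Tm=env.get_image('top')[:,:,::-1].copy();CT=cam('top')
def ov(im,C,crop,f):
    r0,r1,c0,c1=crop
    z=cv2.resize(im[r0:r1,c0:c1],None,fx=f,fy=f,interpolation=cv2.INTER_CUBIC)
    for a,col in((57,(255,80,0)),(60,(0,255,0)),(63,(0,0,255))):
        for P in ([(-160,-75,80),(-160,75,80)],[(-102,-130,97),(-102,130,97)]):
            q=np.array([proj(C,gw(v,rot(p,a)))[::-1] for p in P]); q=(q-[c0,r0]+.5)*f-.5
            for e in q: cv2.drawMarker(z,tuple(np.round(e).astype(int).tolist()),col,cv2.MARKER_CROSS,14,1)
    return z
cv2.imwrite('pics/fa.png',ov(raw,C,(130,230,270,400),6)); cv2.imwrite('pics/fb.png',ov(Tm,CT,(150,300,220,390),4))
E
```

```text
(no output)
```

View pics/fa.png

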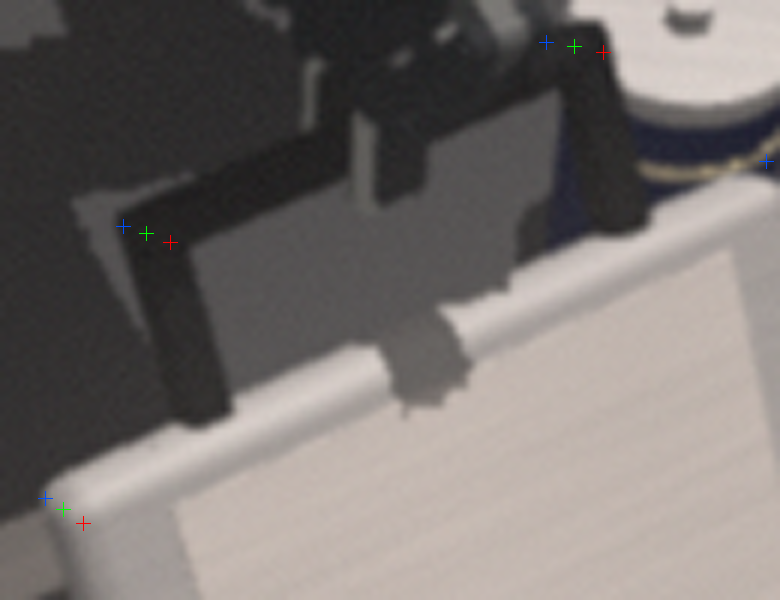

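View pics/fb.png

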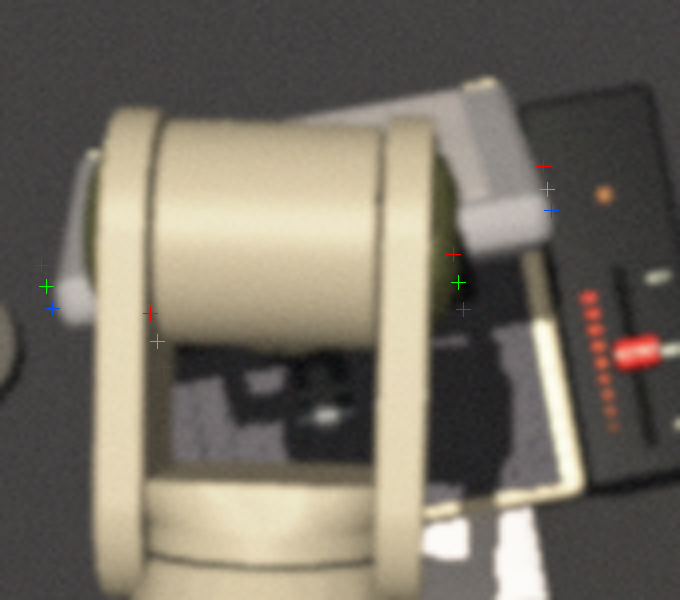

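In the scene zoom the bar's corners, at about (152,230) and (583,48), lie at the 60–61° crosses. That agrees with the arm's 60.0°. The top view shows the cap opposite the medium tick. I settle briefly and hand in.

Emit:
move_arm(moves=[[0,0,0,0],[0,0,0,0],[0,0,0,0],[0,0,0,0],[0,0,0,0],[0,0,0,0]])

```text
time_s: 15.3
position: [0.608, 0.0868, 0.3038]
tool_rot: [[-0.169, 0.986, 0.0], [0.986, 0.169, 0.0], [0.0, 0.0, -1.0]]
ft_force: [-5.4, 0.1, 7.8]
grip_width: 0.0165
```

```bash
python3 ang.py; python3 -c "
from rig import env
print(env.close_job())"
```

```text
15.3 [-16.2  -1.5 322.5] r 283.4 angle 60.04 0.0165 [-5.4  0.1  7.8] 0.17 [ -3.  27.  55.   0.  99. -13.]
the job is handed in; nothing more can be done
None
```

I moved the heat slider to the medium mark with the lid shut. Then I gripped the handle bar, lifted the lid to 60° and handed the job in at about 15 s, still holding it.

**Slider:** after I let go, the cap's white line was within about 1 mm of the medium tick in the wrist view, and the last top view also showed it at the tick.

**Lid:** the arm's position gave 60.0° and held steady over the last 0.85 s. The handle bar in the scene image read about 60–61°.

**Disagreements:**
- The grasp point was 283 mm from the hinge instead of 280 mm, probably from the pose fit or a small slip of the bar in the pads.
- About 9 N of wrist force remained at the end, down from about 20 N before I eased the hold.
- In the scene overlay, the lid's rounded front edge looked 2–3° lower than the bar did. I relied on the bar.

**Mill, canister and mug:** the arm kept clear of them. They looked to be in their starting places in the last full scene picture; I did not measure them again.

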